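# Put the sample case away in the cabinet drawer

## Task

Put the clear four-well sample case that lies on the bench away: pull the top drawer of the small blue-fronted cabinet wide open by its handle, lay the case gently and flat in the empty nest at the front of the drawer, and push the drawer fully home. The case already stored in the drawer must stay in its nest, the lower drawer shut, and the small things standing about undisturbed.

Things in the scene. Friction and masses are not known exactly. Their poses are not given: they have to be found in the camera images.
- sample_cabinet: fixed steel cabinet 190 mm deep (x), 204 wide (y), 122 high; origin under its centre, x into it. Grey, two blue drawer fronts facing the robot, may be turned a little. It stands left of a low black ridge on the bench (66 mm high, 15 mm thick, running away from the robot at y = -0.03).
- top_drawer (a joint): travel of the cabinet's top drawer in m: 0 fully home, grows as it is pulled out towards the robot, stop at 0.150; starts slightly ajar. It slides level with a drag of about 2 N and stays where it is left.
- top_handle (a point): middle of the top drawer's steel bar handle (level round bar 10 mm in diameter, 100 mm long, its axis 40 mm in front of the drawer's front face and 25 mm below the cabinet's top). Axes: x level, into the cabinet (the drawer opens along -x), y along the bar, z up.
- front_nest (a point): centre of the floor of the empty front nest in the top drawer; axes as the handle's. Black-floored recess, 50 mm (x) by 172 mm (y), grey ribs 10 mm high, left out over the middle 70 mm of the long sides for fingers. Drawer front: inner face 55 mm, outer 67 mm along -x, top edge 39 mm up; handle axis 107 mm along -x, 19 mm up. Cabinet top 44 mm up; it covers the nest while the drawer is home.
- rear_nest (a point): centre of the floor of the rear nest in the top drawer (77 mm behind the front nest, 58 mm wide, 172 mm long, same axes), in which the stored case lies
- case_centre (a point): centre of the sample case to be put away: a rigid clear case with four white-filled wells in a row, 42 mm (x) by 163 mm (y) by 22 mm (z, up), 0.13 to 0.22 kg, lying flat on the bench right of the ridge; this point is 11 mm above its underside. Grasp it across its 42 mm width.
- sample_case: the same case; origin at the centre of its underside, same axes
- stored_centre (a point): centre of the second, equal case that lies in the rear nest
- stored_case: the stored case; origin at the centre of its underside
- lower_drawer (a joint): travel of the lower drawer in m, 0 shut; its handle is 57 mm below the upper one
- blue_cap_a: white bottle with blue cap, 33 mm in diameter, 66 mm high, standing at the back of the cabinet's top; origin under its centre
- blue_cap_b: a second such bottle beside it
- pipette_bulb: red rubber pipette bulb, 52 x 95 x 52 mm, lying at the back of the cabinet's top; origin under its centre
- timer: bench timer, 58 x 64 x 21 mm, on the bench at the right; origin under its centre
- salve_jar: jar with black lid, 60 mm in diameter, 41 mm high, on the bench at the right; origin under its centre
- dome_bottle: white bottle with a domed cap, 51 mm in diameter, 98 mm high, on the bench in front of the sink at the left; origin under its centre

How it is judged:
By the outcome, as a careful person would: the job done as asked, in the order asked, and still so for the second after the job is handed in, with the robot touching nothing.
It also fails if it takes over 61 s, if anything falls off the work surface, if the arm or the gripper's body presses on something with over 40 N, if the wrist force passes 120 N, or if a joint passes its speed limit or range.

## Robot

A 6-joint arm with a two-finger parallel gripper is mounted at the origin on a cart in front of the work surface, level with it; the furniture and walls round the work are solid. World frame = base frame: x ahead of the robot, y to its left, z up, the work surface at z = 0. Lengths are in m, angles in degrees, forces in N, time in s.
With the tool pointing down it reaches from about 0.25 to 0.775 m from the base axis. Payload 4 kg.
Tool frame: the origin (TCP) lies midway between the tips of the shut fingers; the grasp point (between the pads) lies 19 mm behind it; z points along the fingers, x is the direction in which the jaws open and shut, and the axes are right-handed (so a half turn about z gives the same grasp; the last joint's range is limited). The gripper opens to 94 mm and grips with 3 to 60 N. Pads are 16 mm wide; open, the fingers measure 119 mm over their backs; the gripper's body (75 mm by 177 mm) begins 78 mm behind the grasp point.
Start: joints at [68.749, 4.996, 78.535, -0, 96.463, -5.907], TCP at [0.146, 0.53, 0.206] pointing down, gripper open.
Joint ranges: [-177.83, 177.83], [-43.37, 116.18], [15.69, 146.23], [-61.86, 241.86], [9.47, 152.12], [-147.06, 147.06]. Speed limits (degrees/s): [159.86, 159.86, 180, 180, 180, 180].

## Interface

Orientations are given as [roll, pitch, yaw] about the fixed x, y, z axes, in that order (R = Rz(yaw) Ry(pitch) Rx(roll)).
In Python, from bench import arm gives the robot as it stands. The module is installed in compiled form; this text tells all that it offers.
- The arm moves only by the tool apply_moves, never from a script. Its argument "series" is a list of rows, each a list of 5 numbers: the closure in counts, from 0 (fully open) to 255 (shut), then the shift along the world's x, y, z in mm, then the turn about the world's z in rad. In form: [[hand, dx, dy, dz, spin], ...]. A call has 1 to 12 rows; each row shifts and turns the commanded pose from where the row before left it; what a row does not reach is not made up. A row lasts 1/10 s, in which the tool goes at most 50 mm and 8.59 degrees, less where a joint would pass 70% of its speed; a pose out of reach is approached as far as the arm can. A call is refused whole if a number of a shift passes 50 or a number of a turn 0.15, either way. A call with a gripper value outside its range is refused whole. The fingers move at their own pace and stop on an object; the grip force is fixed at half the most. Time passes only in rows, so rows that do not move let the fingers close. It gives the time, the measured TCP pose, the force and the opening at its end, in the units of the state.
- arm.read_state(): the state, without advancing time (a new reading comes with each control period).
- arm.read_camera(name): name is "side" or "top" or "wrist"; returns the picture (420x560x3 uint8, red, green, blue); there is no depth.
- arm.camera_params(name): a dict with "fx", "fy", "cx", "cy" (pixels), "k1" (the pictures are not rectified: a ray, as slopes to the right and down, at radius r is drawn at 1 + k1 r^2 times it, then the intrinsics apply), "world_to_cam" (4x4, takes a point from world to camera coordinates); the wrist camera has in their place "tool_from_camera" (4x4, takes a point from camera to tool coordinates, whose origin is the TCP and whose axes are the tool frame's). Camera axes: x right, y up, looking along -z (the intrinsics and any distortion apply to the point x, -y, -z); pixel columns grow to the right and rows downward; lengths in m; the calibration is good to about 2 mm. A picture is of the moment at which its call begins: read the wrist's pose just before it. camera_params takes no time and is no camera call.
- arm.hand_in(): hands the job in, once; it reports no verdict.
The state is a dict: "clock": time; "joints": joint angles; "joint_vel": joint speeds; "joint_efforts": joint torques, N m; "position": TCP position; "tool_rot": TCP orientation; "ft_force": force on the tool from outside, world axes, zero at the start; "wrist_torque": the same for the moment, N m; "finger_gap": finger opening in m.
Only numpy, scipy, OpenCV 4.12 (cv2) and the standard library are available. Lean on these libraries where they do the work, as an engineer would, in place of code of your own. Each camera call takes 0.05 s, during which the arm holds its last target.

## Working session

There is one attempt and no reset: what is moved stays moved. The work goes in short steps, Python scripts to look and compute and a tool call to move; the robot and the scene stay as the last step left them, time stands still between calls to the robot, and variables do not carry over. Pictures are saved under pics/ and viewed, and the job is handed in when it is done.

Besides the shell and the picture viewer there is one more tool, called after "Request:" as name([rows], argument=value, ...), one row to a line, values as JSON. apply_moves: Moves the arm, as the interface text tells. Its arguments: {"type":"object","properties":{"series":{"type":"array","items":{"type":"array","items":{"type":"number"}}}},"required":["series"]}

```bash
mkdir -p pics; cat > h.py <<'E'
import numpy as np, cv2
from bench import arm
from scipy.spatial.transform import Rotation as R
def snap(name,fn):
    s=arm.read_state(); im=arm.read_camera(name); cv2.imwrite('pics/'+fn,im[:,:,::-1]); np.save('pics/'+fn+'.npy',im); return s,im
def w2c(name,s=None):
    p=arm.camera_params(name)
    if name!='wrist': return p,np.array(p['world_to_cam'])
    T=np.eye(4);T[:3,:3]=R.from_euler('xyz',s['tool_rot'],degrees=True).as_matrix();T[:3,3]=s['position']
    return p,np.linalg.inv(T@np.array(p['tool_from_camera']))
def ray(name,u,v,s=None):
    p,M=w2c(name,s)
    x=(u-p['cx'])/p['fx'];y=(v-p['cy'])/p['fy'];rd=np.hypot(x,y);r=rd
    for _ in range(30): r=rd/(1+p['k1']*r*r)
    k=r/rd if rd>0 else 1
    d=np.array([x*k,-y*k,-1]);Ri=M[:3,:3].T
    return -Ri@M[:3,3],Ri@d
def onz(name,u,v,z,s=None):
    o,d=ray(name,u,v,s);return o+d*(z-o[2])/d[2]
def proj(name,P,s=None):
    p,M=w2c(name,s);c=M[:3,:3]@np.array(P)+M[:3,3];x=c[0]/-c[2];y=-c[1]/-c[2];k=1+p['k1']*(x*x+y*y)
    return p['fx']*x*k+p['cx'],p['fy']*y*k+p['cy']
E
python3 - <<'E'
from h import *
for n in('top','side','wrist'):
    s,_=snap(n,n+'0.png');p=arm.camera_params(n);print(n,{k:np.round(v,3).tolist() for k,v in p.items() if not isinstance(v,str)})
print(s)
E
```

```text
top {'fx': 388.388, 'fy': 388.388, 'cx': 279.959, 'cy': 207.411, 'k1': 0.016, 'world_to_cam': [[0.019, -1.0, 0.021, -0.077], [0.987, 0.023, 0.161, -0.608], [-0.162, 0.018, 0.987, -1.305], [0.0, 0.0, 0.0, 1.0]]}
side {'fx': 528.564, 'fy': 528.564, 'cx': 282.336, 'cy': 212.932, 'k1': -0.086, 'world_to_cam': [[-0.999, -0.032, 0.009, 0.613], [0.025, -0.567, 0.824, -0.138], [-0.021, 0.823, 0.567, -1.864], [0.0, 0.0, 0.0, 1.0]]}
wrist {'fx': 298.195, 'fy': 298.195, 'cx': 288.667, 'cy': 208.974, 'k1': -0.025, 'tool_from_camera': [[1.0, 0.0, 0.0, 0.0], [0.0, -0.965, -0.262, -0.076], [0.0, 0.262, -0.965, -0.179], [0.0, 0.0, 0.0, 1.0]]}
{'clock': 0.1, 'joints': array([ 6.87470522e+01,  5.03587293e+00,  7.86159905e+01,  8.44576820e-05,
        9.64645846e+01, -5.90836498e+00]), 'joint_vel': array([-0.036995  , -0.05183856, -0.24377258,  0.02011725, -0.00516424,
        0.00479278]), 'joint_efforts': array([ 2.12256004e-03, -3.41250944e+01, -3.03302336e+01,  7.20359688e-02,
        3.03467258e-02, -9.01998783e-05]), 'position': array([0.14537294, 0.52991434, 0.20441256]), 'tool_rot': array([-1.79987930e+02,  1.15820811e-01,  7.46554388e+01]), 'ft_force': array([ 0.26414457, -0.95890791, -0.97164654]), 'wrist_torque': array([-0.00191808,  0.00613003,  0.00917005]), 'finger_gap': 0.09365127866742928}
```

View pics/top0.png

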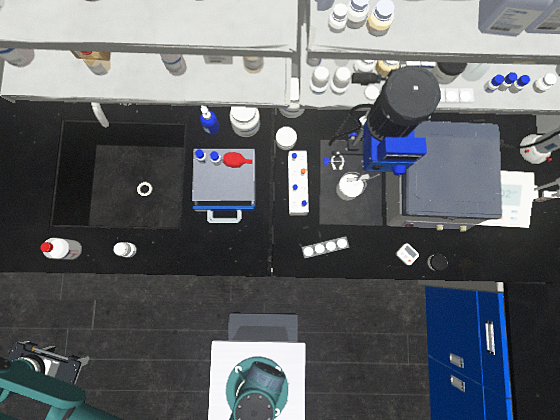

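View pics/side0.png

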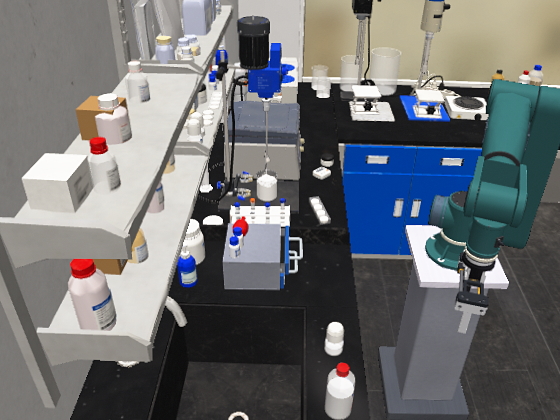

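View pics/wrist0.png

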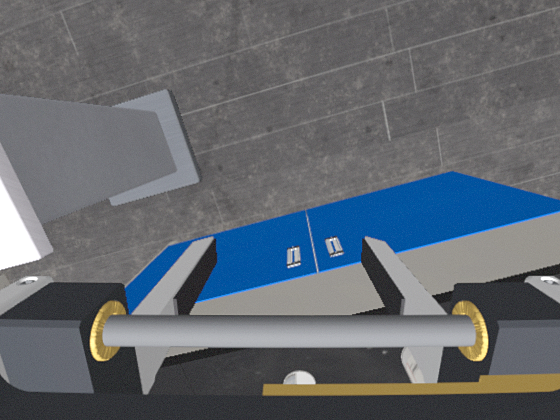

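The top view shows the cabinet at about (224,180), its handle near (224,217), and the case at (325,247). Next I enlarge both areas.

```bash
python3 - <<'E'
from h import *
im=np.load('pics/top0.png.npy')[:,:,::-1]
a=cv2.resize(im[140:230,180:270],None,fx=6,fy=6,interpolation=cv2.INTER_CUBIC)
b=cv2.resize(im[225:270,290:360],None,fx=8,fy=8,interpolation=cv2.INTER_CUBIC)
cv2.imwrite('pics/cab.png',a);cv2.imwrite('pics/case.png',b)
im=np.load('pics/side0.png.npy')[:,:,::-1]
cv2.imwrite('pics/cabs.png',cv2.resize(im[195:300,210:310],None,fx=5,fy=5,interpolation=cv2.INTER_CUBIC))
E
```

```text
(no output)
```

View pics/cab.png

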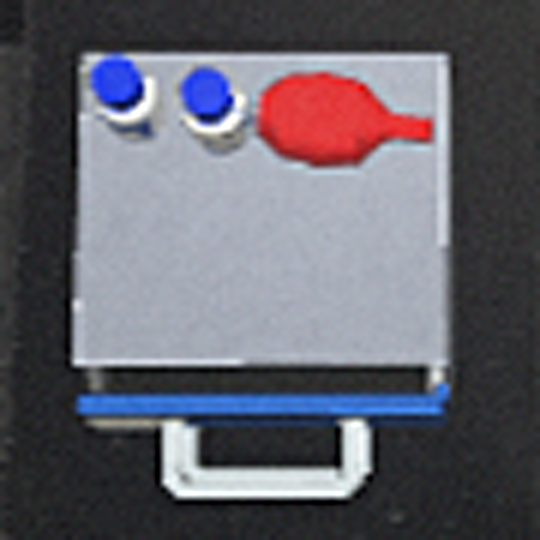

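View pics/case.png

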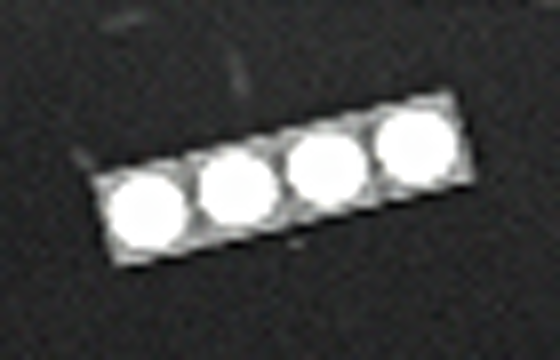

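View pics/cabs.png

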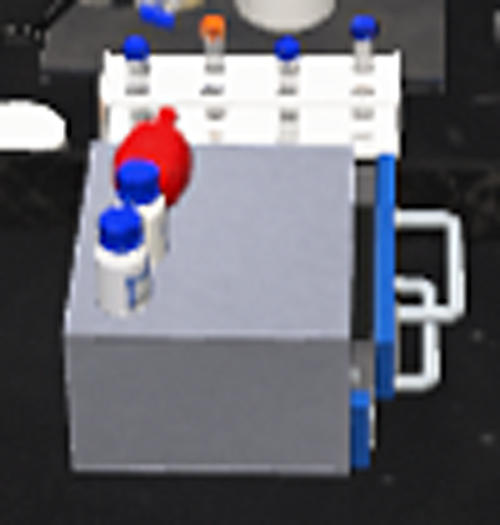

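```bash
python3 - <<'E'
from h import *
f=lambda u,v,z:np.round(onz('top',180+(u-2.5)/6,140+(v-2.5)/6,z),4)
for n,u,v,z in [('TL',80,54,.122),('TR',447,54,.122),('BR',447,366,.122),('BL',73,366,.122),('hL',183,483,.097),('hR',348,484,.097),('hm',266,483,.097),('frL',80,405,.117),('frR',443,403,.117)]: print(n,f(u,v,z))
g=lambda u,v,z:np.round(onz('top',290+(u-3.5)/8,225+(v-3.5)/8,z),4)
for u,v in [(147,212),(237,190),(327,170),(418,147)]: print(g(u,v,.02))
E
```

```text
TL [0.7912 0.234  0.122 ]
TR [0.7967 0.0286 0.122 ]
BR [0.6183 0.0232 0.122 ]
BL [0.6135 0.2281 0.122 ]
hL [0.5533 0.1689 0.097 ]
hR [0.5548 0.0775 0.097 ]
hm [0.5543 0.123  0.097 ]
frL [0.5927 0.2241 0.117 ]
frR [0.5984 0.0251 0.117 ]
[ 0.4612 -0.1657  0.02  ]
[ 0.4716 -0.2052  0.02  ]
[ 0.4812 -0.2448  0.02  ]
[ 0.4922 -0.285   0.02  ]
```

Request:
apply_moves([
  [0, 20, -20, 3, -0.06],
  [0, 20, -20, 3, -0.06],
  [0, 20, -20, 3, -0.06],
  [0, 20, -20, 3, -0.06],
  [0, 20, -20, 3, -0.06],
  [0, 20, -20, 0, -0.06],
  [0, 20, -20, 0, -0.06],
  [0, 20, -20, 0, -0.06],
  [0, 20, -20, 0, -0.06],
  [0, 20, -20, 0, -0.06],
  [0, 20, -20, 0, -0.06],
  [0, 20, -20, 0, -0.06],
])

```text
clock: 1.35
position: [0.3861, 0.2894, 0.2202]
tool_rot: [-180.0, 0.0, 33.3]
ft_force: [0.1, 0.3, -0.5]
finger_gap: 0.0939
```

Request:
apply_moves([
  [60, 20, -20, 0, -0.06],
  [120, 20, -20, 0, -0.06],
  [146, 20, -20, 0, -0.06],
  [146, 20, -20, 0, -0.06],
  [146, 20, -20, 0, -0.06],
  [146, 20, -20, 0, -0.06],
  [146, 20, -20, 0, -0.06],
  [146, 20, -20, 0, -0.06],
  [146, 8, -7, 0, -0.06],
  [146, 0, 0, 0, -0.017],
  [146, 0, 0, 0, 0],
  [146, 0, 0, 0, 0],
])

```text
clock: 2.55
position: [0.5529, 0.1241, 0.2205]
tool_rot: [-180.0, 0.0, 1.6]
ft_force: [-0.5, -0.4, -0.2]
finger_gap: 0.0398
```

```bash
python3 - <<'E'
from h import *
s,_=snap('wrist','wrist1.png');print(s['position'],s['tool_rot'],s['finger_gap'],s['clock'])
snap('side','side1.png')
E
```

```text
[0.55294259 0.12406197 0.22046927] [-1.79987430e+02  1.79104667e-02  1.58865106e+00] 0.03976144653145613 2.55
```

View pics/wrist1.png

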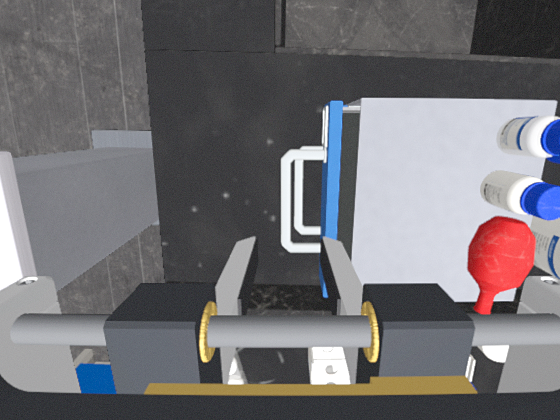

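View pics/side1.png

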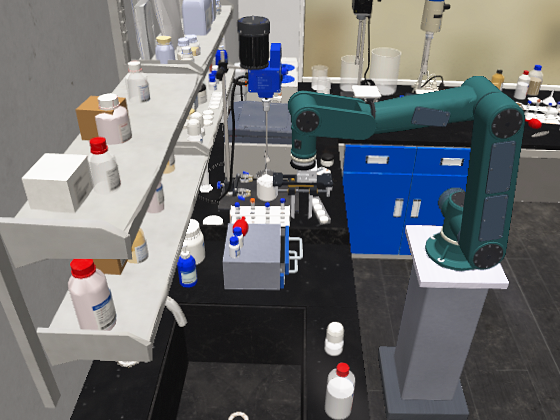

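The wrist view shows the upper handle bar at column ~287, rows 152–248, and the lower handle just inside it.

```bash
python3 - <<'E'
from h import *
im=np.load('pics/wrist1.png.npy')
s=arm.read_state()
for u,v in [(287,152),(287,200),(287,248)]: print(onz('wrist',u,v,.097,s))
for u,v in [(357,100),(352,290),(335,102),(326,285)]: print('edge',onz('wrist',u,v,.120,s))
cv2.imwrite('pics/w1z.png',cv2.resize(im[90:310,250:400,::-1],None,fx=2.7,fy=2.7))
E
```

```text
[0.54990772 0.17720528 0.097     ]
[0.55120446 0.1277761  0.097     ]
[0.55261579 0.07388754 0.097     ]
edge [0.61098665 0.22641175 0.12      ]
edge [0.62224756 0.03773381 0.12      ]
edge [0.59152812 0.22411864 0.12      ]
edge [0.59445016 0.0429167  0.12      ]
```

View pics/w1z.png

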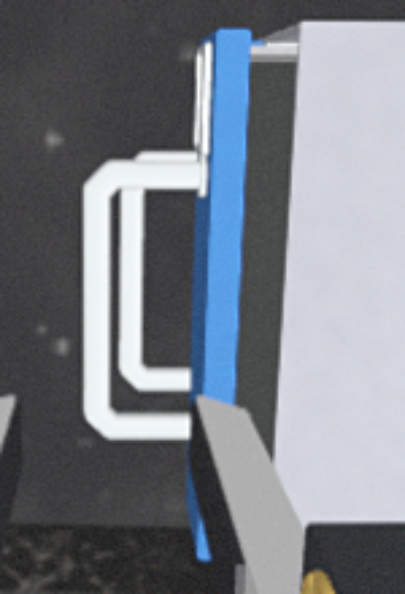

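Request:
apply_moves([
  [160, 0, 1, -20, 0.004],
  [160, 0, 0, -25, 0.003],
  [160, 0, 0, -25, 0],
  [160, 0, 0, -25, 0],
  [160, 0, 0, -20, 0],
  [160, 0, 0, -15, 0],
  [160, 0, 0, -12, 0],
  [160, 0, 0, 0, 0],
  [160, 0, 0, 0, 0],
])

```text
clock: 3.55
position: [0.5539, 0.1246, 0.0791]
tool_rot: [-180.0, -0.1, 1.9]
ft_force: [-0.2, 0.2, 0.8]
finger_gap: 0.0352
```

Request:
apply_moves([
  [220, 0, 0, 0, 0],
  [255, 0, 0, 0, 0],
  [255, 0, 0, 0, 0],
  [255, 0, 0, 0, 0],
  [255, 0, 0, 0, 0],
  [255, 0, 0, 0, 0],
])

```text
clock: 4.15
position: [0.5537, 0.1244, 0.0791]
tool_rot: [-180.0, -0.0, 1.9]
ft_force: [-1.8, -0.3, 3.3]
finger_gap: 0.0088
```

Request:
apply_moves([
  [255, -5, 0, 0, 0],
  [255, -10, -0.3, 0, 0],
  [255, -13, -0.3, 0, 0],
  [255, -13, -0.3, 0, 0],
  [255, -13, -0.3, 0, 0],
  [255, -13, -0.3, 0, 0],
  [255, -13, -0.3, 0, 0],
  [255, -13, -0.3, 0, 0],
  [255, -10, -0.3, 0, 0],
  [255, -5, 0, 0, 0],
  [255, 0, 0, 0, 0],
])

```text
clock: 5.25
position: [0.4437, 0.1217, 0.079]
tool_rot: [180.0, 0.1, 1.9]
ft_force: [-1.7, -1.8, 7.8]
finger_gap: 0.0089
```

Request:
apply_moves([
  [255, -5, 0, 0, 0],
  [255, -5, -0.2, 0, 0],
  [255, -5, -0.2, 0, 0],
  [255, -3, -0.2, 0, 0],
  [255, -2, 0, 0, 0],
  [255, 0, 0, 0, 0],
])

```text
clock: 5.85
position: [0.4247, 0.1212, 0.079]
tool_rot: [180.0, 0.0, 1.9]
ft_force: [0.5, -2.0, 6.1]
finger_gap: 0.0087
```

Request:
apply_moves([
  [255, -3, 0, 0, 0],
  [255, -2, 0, 0, 0],
  [255, 0, 0, 0, 0],
])

```text
clock: 6.15
position: [0.4198, 0.1211, 0.079]
tool_rot: [180.0, -0.0, 1.9]
ft_force: [0.9, -1.8, 6.7]
finger_gap: 0.0091
```

Request:
apply_moves([
  [255, -2, 0, 0, 0],
  [255, -2, 0, 0, 0],
  [255, 0, 0, 0, 0],
])

```text
clock: 6.45
position: [0.4159, 0.121, 0.0791]
tool_rot: [179.9, -0.0, 1.9]
ft_force: [0.0, -3.1, 6.7]
finger_gap: 0.0092
```

Request:
apply_moves([
  [255, -2, 0.2, 0, 0],
  [255, -2, 0, 0, 0],
  [255, 0, 0, 0, 0],
])

```text
clock: 6.75
position: [0.4146, 0.121, 0.0791]
tool_rot: [179.9, -0.4, 1.9]
ft_force: [8.3, -2.4, 0.4]
finger_gap: 0.009
```

Request:
apply_moves([
  [255, 2.5, 0, 0, 0],
  [160, 0, 0, 0, 0],
  [160, 0, 0, 0, 0],
  [160, 0, 0, 0, 0],
  [160, 0, 0, 0, 0],
  [160, 0, 0, 15, 0],
  [160, 0, 0, 25, 0],
  [160, 0, 0, 30, 0],
  [160, 0, 0, 40, 0],
  [160, 0, 0, 40, 0],
  [160, 0, 0, 10, 0],
  [160, 0, 0, 0, 0],
])

```text
clock: 7.95
position: [0.4158, 0.1218, 0.24]
tool_rot: [-180.0, -0.2, 1.9]
ft_force: [0.5, 0.1, -0.1]
finger_gap: 0.0353
```

```bash
python3 - <<'E'
from h import *
s,_=snap('wrist','wrist2.png');print(s['position'],s['tool_rot'],s['finger_gap'],s['clock'])
_,im=snap('top','top2.png')
cv2.imwrite('pics/top2z.png',cv2.resize(im[140:270,180:300,::-1],None,fx=4.5,fy=4.5,interpolation=cv2.INTER_CUBIC))
E
```

```text
[0.41581683 0.12183018 0.23997308] [-179.9693054    -0.20077912    1.89766112] 0.035307415830096806 7.95
```

View pics/wrist2.png

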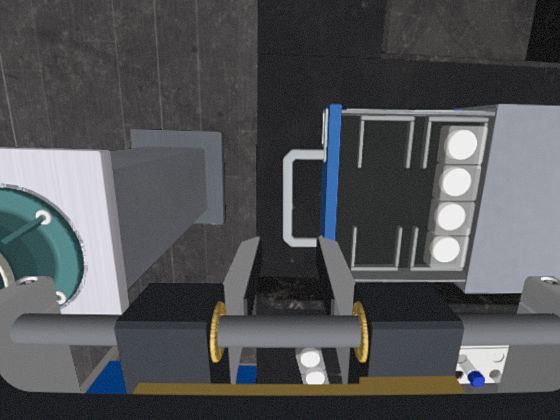

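View pics/top2z.png

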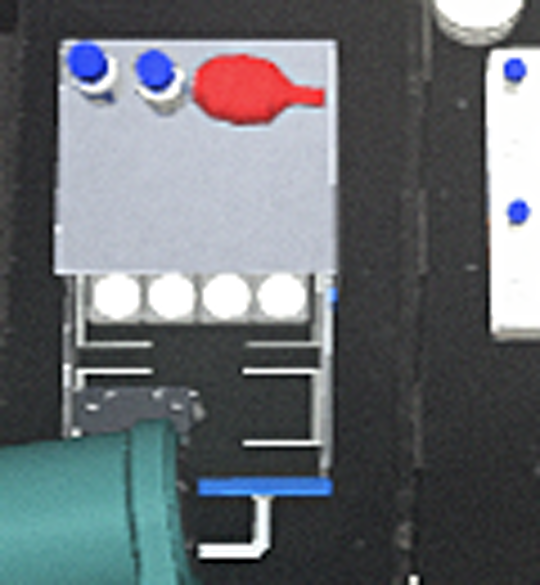

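The drawer is open. In the wrist view the front nest lies between the ribs at cols ~360 and ~408, and the stored case sits at cols 435–485. I enlarge this to measure it.

```bash
python3 - <<'E'
from h import *
im=np.load('pics/wrist2.png.npy')
cv2.imwrite('pics/w2z.png',cv2.resize(im[98:288,315:505,::-1],None,fx=3,fy=3,interpolation=cv2.INTER_CUBIC))
E
```

```text
(no output)
```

View pics/w2z.png

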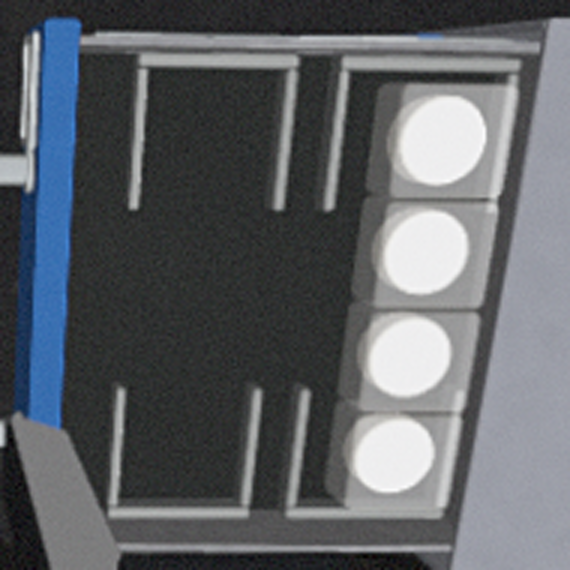

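```bash
python3 - <<'E'
from h import *
s=arm.read_state()
f=lambda u,v,z:onz('wrist',315+(u-1)/3,98+(v-1)/3,z,s)
P=[f(*q,.088) for q in [(147,67),(290,67),(117,508),(246,508)]]
for p in P: print(p.round(4))
c=np.mean(P,0);print('c',c, np.linalg.norm(P[0]-P[1]),np.linalg.norm(P[0]-P[2]))
for a,b in((0,2),(1,3)): d=P[a]-P[b];print(np.degrees(np.arctan2(-d[0],d[1])))
print('handle', [onz('wrist',u,v,.097,s).round(4) for u,v in((288,152),(288,245))])
for q in [(437,140),(421,251),(405,355),(390,455)]: print('well',f(*q,.098).round(4))
E
```

```text
[0.4902 0.2087 0.088 ]
[0.5408 0.2106 0.088 ]
[0.4949 0.0389 0.088 ]
[0.5469 0.0405 0.088 ]
c [0.51821502 0.1246782  0.088     ] 0.05061437701024287 0.16993176138808944
1.5869304238209825
2.0662667404743575
handle [array([0.4114, 0.1733, 0.097 ]), array([0.4148, 0.0683, 0.097 ])]
well [0.5921 0.1879 0.098 ]
well [0.5933 0.1485 0.098 ]
well [0.5943 0.1094 0.098 ]
well [0.5956 0.0693 0.098 ]
```

Request:
apply_moves([
  [160, 2, -10, 0, 0],
  [100, 5, -25, 0, 0.02],
  [50, 5, -30, 0, 0.02],
  [0, 5, -30, 0, 0.02],
  [0, 5, -30, 0, 0.02],
  [0, 5, -30, 0, 0.02],
  [0, 5, -30, 0, 0.02],
  [0, 5, -30, 0, 0.02],
  [0, 5, -30, 0, 0.02],
  [0, 5, -30, 0, 0.02],
  [0, 5, -30, -10, 0.02],
  [0, 5, -25, -15, 0.02],
])

```text
clock: 9.25
position: [0.4714, -0.2106, 0.2119]
tool_rot: [-180.0, 0.1, 14.5]
ft_force: [0.5, 1.0, -0.3]
finger_gap: 0.0938
```

Request:
apply_moves([
  [0, 3, -12, -15, 0.01],
  [0, 0, -5, -5, 0.01],
  [0, 0, 0, 0, 0],
  [0, 0, 0, 0, 0],
])

```text
clock: 9.65
position: [0.475, -0.2246, 0.1937]
tool_rot: [-180.0, -0.0, 15.7]
ft_force: [-0.2, -0.3, -0.9]
finger_gap: 0.094
```

```bash
python3 - <<'E'
from h import *
s,_=snap('wrist','wrist3.png');print(s['position'],s['tool_rot'],s['finger_gap'],s['clock'])
E
```

```text
[ 0.47499195 -0.22457692  0.19367407] [-1.79975880e+02 -1.46195913e-02  1.56805252e+01] 0.0940209089624081 9.65
```

View pics/wrist3.png

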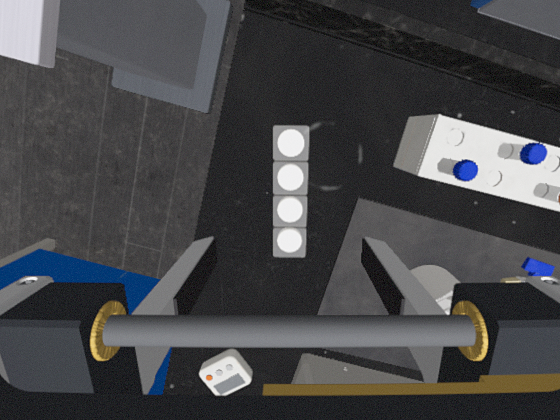

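```bash
python3 - <<'E'
from h import *
s=arm.read_state(); im=np.load('pics/wrist3.png.npy')
m=((im.min(2)>225)*255).astype(np.uint8)[120:265,265:315]
n,l,st,c=cv2.connectedComponentsWithStats(m)
W=[]
for i in range(1,n):
    if st[i,4]>200: W.append(onz('wrist',c[i,0]+265,c[i,1]+120,.019,s));print(st[i],c[i]+[265,120],W[-1].round(4))
d=W[0]-W[-1];print('ctr',np.mean(W,0),'yaw',np.degrees(np.arctan2(-d[0],d[1])),np.linalg.norm(d))
P=[onz('wrist',u,v,.022,s) for u,v in((273,125.5),(309,125.5),(273,257.5),(306,257.5))];print(np.round(P,4),np.mean(P,0), np.linalg.norm(P[0]-P[2]),np.linalg.norm(P[0]-P[1]))
E
```

```text
[ 13  10  26  26 541] [290.47689464 142.5064695 ] [ 0.4613 -0.1664  0.019 ]
[ 13  45  25  25 496] [289.98185484 176.96169355] [ 0.4717 -0.2054  0.019 ]
[ 13  78  24  24 448] [289.53794643 209.546875  ] [ 0.4822 -0.2445  0.019 ]
[ 12 110  24  22 409] [289.02200489 240.32518337] [ 0.4925 -0.2837  0.019 ]
ctr [ 0.47692068 -0.22498718  0.019     ] yaw 14.912995979452093 0.12140742160223914
[[ 0.4369 -0.1534  0.022 ]
 [ 0.4764 -0.1423  0.022 ]
 [ 0.4788 -0.3107  0.022 ]
 [ 0.5195 -0.2993  0.022 ]] [ 0.47790078 -0.22641027  0.022     ] 0.16282251302775075 0.04095032330466382
```

Request:
apply_moves([
  [0, 2.2, -0.6, -10, -0.013],
  [0, 0, 0, -25, 0],
  [0, 0, 0, -30, 0],
  [0, 0, 0, -30, 0],
  [0, 0, 0, -30, 0],
  [60, 0, 0, -25, 0],
  [60, 0, 0, -18, 0],
  [60, 0, 0, -12, 0],
  [60, 0, 0, -5, 0],
  [60, 0, 0, 0, 0],
  [60, 0, 0, 0, 0],
])

```text
clock: 10.8
position: [0.4781, -0.2263, 0.0096]
tool_rot: [179.9, -0.1, 14.9]
ft_force: [0.1, 1.0, 0.3]
finger_gap: 0.0717
```

Request:
apply_moves([
  [60, -0.5, 0.5, -2.5, 0],
  [60, 0, 0, -2.5, 0],
  [110, 0, 0, 0, 0],
  [140, 0, 0, 0, 0],
  [160, 0, 0, 0, 0],
  [255, 0, 0, 0, 0],
  [255, 0, 0, 0, 0],
  [255, 0, 0, 0, 0],
])

```text
clock: 11.6
position: [0.4768, -0.2256, 0.0036]
tool_rot: [180.0, -0.0, 14.9]
ft_force: [0.3, -0.3, -0.4]
finger_gap: 0.0417
```

Request:
apply_moves([
  [255, 0, 0, 3, 0],
  [255, 0, 0, 8, 0],
  [255, 0, 0, 14, 0],
  [255, 0, 0, 20, 0],
  [255, 0, 0, 25, 0],
  [255, 0, 0, 25, 0],
  [255, 0, 0, 25, 0],
  [255, 0, 0, 25, 0],
  [255, 0, 0, 20, 0],
  [255, 0, 0, 12, 0],
  [255, 0, 0, 5, 0],
  [255, 0, 0, 0, 0],
])

```text
clock: 12.8
position: [0.4769, -0.2256, 0.1861]
tool_rot: [180.0, -0.0, 14.9]
ft_force: [0.4, -0.5, -2.0]
finger_gap: 0.0415
```

```bash
python3 - <<'E'
from h import *
s,_=snap('wrist','wrist4.png');print(s['position'],s['tool_rot'],s['finger_gap'],s['clock'],s['ft_force'],s['wrist_torque'])
E
```

```text
[ 0.47688792 -0.22559635  0.18614202] [ 1.79954615e+02 -4.84375121e-02  1.48942470e+01] 0.041542062970437 12.8 [ 0.38411633 -0.52508906 -1.95971748] [-0.12054332  0.06658409 -0.02604556]
```

View pics/wrist4.png

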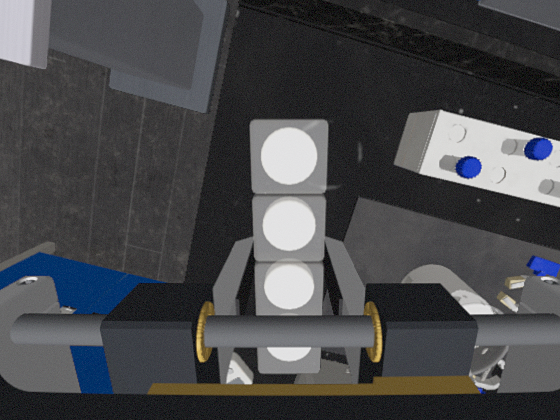

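```bash
python3 - <<'E'
from h import *
s=arm.read_state()
Rt=R.from_euler('xyz',s['tool_rot'],degrees=True).as_matrix()
for u,v in((289,155),(289,223),(289,287)):
    p=onz('wrist',u,v,s['position'][2]-.0036+.019,s); print(p.round(4),(Rt.T@(p-s['position'])).round(4))
E
```

```text
[ 0.4608 -0.1652  0.2005] [ 0.0003 -0.0622 -0.0154]
[ 0.4708 -0.2026  0.2005] [ 0.0003 -0.0234 -0.0154]
[ 0.4814 -0.2425  0.2005] [ 0.0003  0.0179 -0.0154]
```

Request:
apply_moves([
  [255, 1, 8, 2, 0],
  [255, 2, 18, 3, -0.02],
  [255, 4, 28, 3, -0.02],
  [255, 4, 34, 2, -0.02],
  [255, 4, 34, 0, -0.02],
  [255, 4, 34, 0, -0.02],
  [255, 4, 34, 0, -0.02],
  [255, 4, 34, 0, -0.02],
  [255, 4, 34, 0, -0.02],
  [255, 4, 34, 0, -0.02],
  [255, 4, 28, 0, -0.02],
  [255, 4, 18, 0, -0.02],
])

```text
clock: 14.05
position: [0.5187, 0.1151, 0.1942]
tool_rot: [-180.0, 0.1, 2.4]
ft_force: [1.4, 0.0, -2.0]
finger_gap: 0.0414
```

Request:
apply_moves([
  [255, 0, 8, 0, -0.008],
  [255, 0, 4, 0, 0],
  [255, 0, 0, 0, 0],
  [255, 0, 0, 0, 0],
])

```text
clock: 14.45
position: [0.5196, 0.1237, 0.1954]
tool_rot: [180.0, 0.0, 1.8]
ft_force: [0.4, -0.5, -1.7]
finger_gap: 0.0419
```

```bash
python3 - <<'E'
from h import *
s,_=snap('wrist','wrist5.png');print(s['position'],s['tool_rot'],s['finger_gap'],s['clock'],s['ft_force'],s['wrist_torque'])
_,im=snap('side','side5.png')
cv2.imwrite('pics/side5z.png',cv2.resize(im[130:310,200:380,::-1],None,fx=3.3,fy=3.3,interpolation=cv2.INTER_CUBIC))
E
```

```text
[0.51956207 0.12372131 0.19536517] [1.79971167e+02 1.80412403e-02 1.78614556e+00] 0.041855853260256294 14.45 [ 0.35617438 -0.48903154 -1.74024661] [-0.02859504  0.05152345 -0.0044641 ]
```

View pics/wrist5.png

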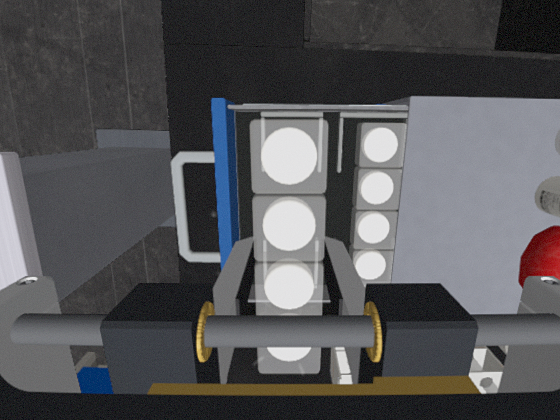

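View pics/side5z.png

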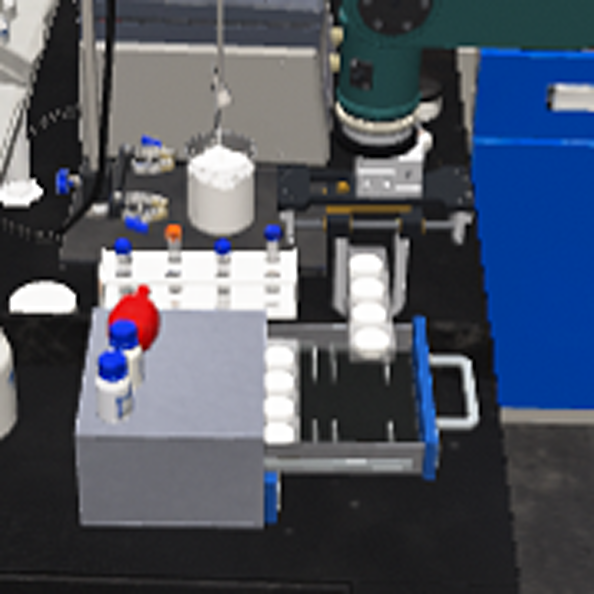

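The case is held over the drawer, with its far edge at row ~120 and near edge at row ~374. I check its tilt and offset in the tool frame.

```bash
python3 - <<'E'
from h import *
from scipy.optimize import least_squares
s=arm.read_state(); im=np.load('pics/wrist5.png.npy')
cv2.imwrite('pics/w5z.png',cv2.resize(im[105:390,235:345,::-1],None,fx=2,fy=2))
Rt=R.from_euler('xyz',s['tool_rot'],degrees=True).as_matrix();p0=s['position']
for u,v in((250,120),(328,120),(258,374),(320,374)):
    p=onz('wrist',u,v,p0[2]+.0184,s); print(p.round(4),(Rt.T@(p-p0)).round(4))
g=cv2.GaussianBlur(im,(3,3),0)
m=((g.min(2)>205)*255).astype(np.uint8)[120:265,255:325]
n,l,st,c=cv2.connectedComponentsWithStats(m)
for i in range(1,n):
    if st[i,4]>500: print(st[i],c[i]+[255,120])
# fit line: offset y, z, tilt from pixels of wells 1..3
pix=np.array([(289,155),(289,223),(289,287)])
E
```

```text
[0.4974 0.2035 0.214 ] [-0.0199 -0.0805 -0.0184]
[0.5378 0.2047 0.214 ] [ 0.0205 -0.0805 -0.0184]
[0.502 0.042 0.214] [-0.0203  0.0811 -0.0184]
[0.5432 0.0433 0.214 ] [ 0.021   0.0811 -0.0184]
[   7    8   55   56 2392] [288.64046823 155.56187291]
[   8   81   52   49 1987] [288.76396578 224.94866633]
```

View pics/w5z.png

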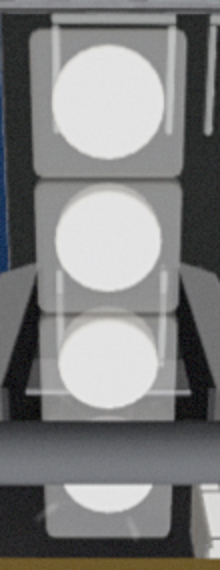

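```bash
python3 - <<'E'
from h import *
s=arm.read_state()
f=lambda u,v:onz('wrist',235+u/2,105+v/2,.088,s).round(4)
for q in ((60,100),(167,100),(60,25),(170,25),(62,300),(162,300),(62,388)): print(q,f(*q))
for u,v in ((181,160),(181,255)): print('h',onz('wrist',u,v,.097,s).round(4))
E
```

```text
(60, 100) [0.4957 0.1744 0.088 ]
(167, 100) [0.5466 0.176  0.088 ]
(60, 25) [0.4953 0.2086 0.088 ]
(170, 25) [0.546  0.2102 0.088 ]
(62, 300) [0.4978 0.0715 0.088 ]
(162, 300) [0.5498 0.0731 0.088 ]
(62, 388) [0.4983 0.0196 0.088 ]
h [0.4184 0.1684 0.097 ]
h [0.4123 0.0727 0.097 ]
```

Request:
apply_moves([
  [255, 1.4, 0.6, -5, 0],
  [255, 0, 0, -12, 0],
  [255, 0, 0, -18, 0],
  [255, 0, 0, -20, 0],
  [255, 0, 0, -16, 0],
  [255, 0, 0, -12, 0],
  [255, 0, 0, -8, 0],
  [255, 0, 0, -4, 0],
  [255, 0, 0, 0, 0],
  [255, 0, 0, 0, 0],
])

```text
clock: 15.55
position: [0.5217, 0.1252, 0.1013]
tool_rot: [-180.0, -0.1, 1.8]
ft_force: [-0.3, 0.3, -2.0]
finger_gap: 0.042
```

```bash
python3 - <<'E'
from h import *
s,im=snap('wrist','wrist6.png');print(s['position'],s['tool_rot'],s['finger_gap'],s['clock'],s['ft_force'],s['wrist_torque'])
_,im2=snap('side','side6.png')
a=cv2.resize(im[60:390,130:460,::-1],None,fx=1.8,fy=1.8,interpolation=cv2.INTER_CUBIC)
cv2.imwrite('pics/w6z.png',a)
cv2.imwrite('pics/side6z.png',cv2.resize(im2[200:310,260:360,::-1],None,fx=5,fy=5,interpolation=cv2.INTER_CUBIC))
E
```

```text
[0.5216993  0.12517759 0.10127091] [-1.79992870e+02 -9.02545585e-02  1.83205118e+00] 0.041975389469766686 15.55 [-0.30919636  0.26707225 -1.95946909] [-0.07353745  0.05050994  0.04717403]
```

View pics/w6z.png

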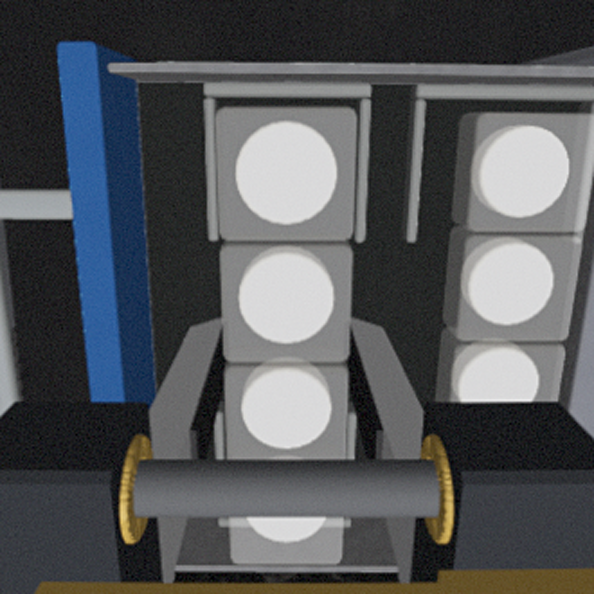

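View pics/side6z.png

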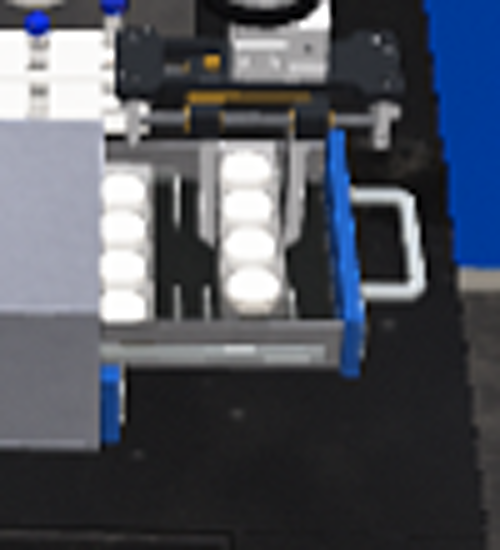

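```bash
python3 - <<'E'
from h import *
s=arm.read_state()
f=lambda u,v,z:onz('wrist',130+u/1.8,60+v/1.8,z,s).round(4)
print('case',f(216,170,.1197),f(357,170,.1197),f(222,300,.1197),f(351,300,.1197),'far',f(286,107,.1197),'near',f(286,563,.1197))
print('rib out/in L',f(206,170,.088),f(216,170,.088),'R in/out',f(357,170,.088),f(368,170,.088),'far in',f(286,97,.088),'near',f(286,518,.088),f(286,526,.088))
print('low ribs', f(223,430,.088),f(349,430,.088))
E
```

```text
case [0.4992 0.1873 0.1197] [0.541  0.1886 0.1197] [0.5011 0.1467 0.1197] [0.5419 0.148  0.1197] far [0.5194 0.2059 0.1197] near [0.5246 0.0451 0.1197]
rib out/in L [0.4918 0.1844 0.088 ] [0.4953 0.1845 0.088 ] R in/out [0.5453 0.1861 0.088 ] [0.5492 0.1862 0.088 ] far in [0.5193 0.21   0.088 ] near [0.5249 0.0381 0.088 ] [0.525 0.034 0.088]
low ribs [0.4979 0.0802 0.088 ] [0.5491 0.0818 0.088 ]
```

Request:
apply_moves([
  [255, 0, -1.0, -4, 0],
  [255, 0, 0, -4, 0],
  [255, 0, 0, -4, 0],
  [255, 0, 0, -3, 0],
  [255, 0, 0, 0, 0],
])

```text
clock: 16.15
position: [0.5206, 0.124, 0.0846]
tool_rot: [180.0, 0.1, 1.8]
ft_force: [0.2, -0.1, -1.6]
finger_gap: 0.0416
```

Request:
apply_moves([
  [255, 0, 0, -1.5, 0],
  [255, 0, 0, -1, 0],
  [255, 0, 0, -0.5, 0],
  [255, 0, 0, 0, 0],
])

```text
clock: 16.55
position: [0.5212, 0.1241, 0.0825]
tool_rot: [180.0, -0.0, 1.8]
ft_force: [-1.9, 0.7, -1.6]
finger_gap: 0.0419
```

Request:
apply_moves([
  [255, 0, 0, -0.7, 0],
  [255, 0, 0, 0, 0],
])

```text
clock: 16.75
position: [0.5211, 0.1241, 0.0818]
tool_rot: [180.0, -0.0, 1.8]
ft_force: [0.6, -0.2, -1.6]
finger_gap: 0.0417
```

Request:
apply_moves([
  [255, 0, 0, -0.7, 0],
  [255, 0, 0, 0, 0],
])

```text
clock: 16.95
position: [0.5213, 0.1241, 0.0816]
tool_rot: [-180.0, -0.0, 1.8]
ft_force: [0.1, 0.4, 1.2]
finger_gap: 0.0415
```

Request:
apply_moves([
  [138, 0, 0, 0, 0],
  [132, 0, 0, 0, 0],
  [120, 0, 0, 0, 0],
  [105, 0, 0, 0, 0],
  [105, 0, 0, 0, 0],
  [105, 0, 0, 0, 0],
  [105, 0, 0, 5, 0],
  [105, 0, 0, 12, 0],
  [105, 0, 0, 20, 0],
  [105, 0, 0, 30, 0],
  [105, 0, 0, 30, 0],
  [105, 0, 0, 10, 0],
])

```text
clock: 18.15
position: [0.5231, 0.1244, 0.1932]
tool_rot: [-180.0, -0.5, 1.8]
ft_force: [0.8, -0.4, 0.4]
finger_gap: 0.0554
```

```bash
python3 - <<'E'
from h import *
s,im=snap('wrist','wrist7.png');print(s['position'],s['finger_gap'],s['clock'],s['ft_force'])
_,im2=snap('side','side7.png')
cv2.imwrite('pics/side7z.png',cv2.resize(im2[200:310,250:360,::-1],None,fx=5,fy=5,interpolation=cv2.INTER_CUBIC))
E
```

```text
[0.52311748 0.12442013 0.19324601] 0.0554464160798737 18.15 [ 0.84351997 -0.39320698  0.41441775]
```

View pics/wrist7.png

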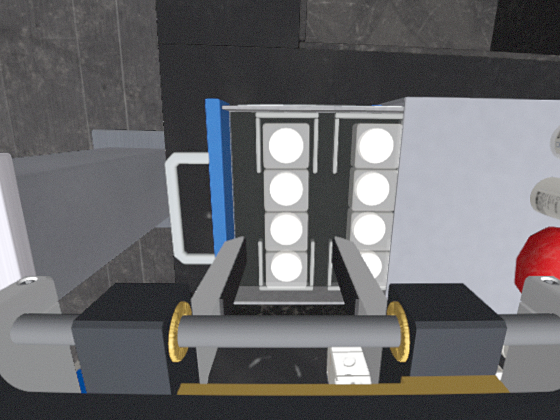

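View pics/side7z.png

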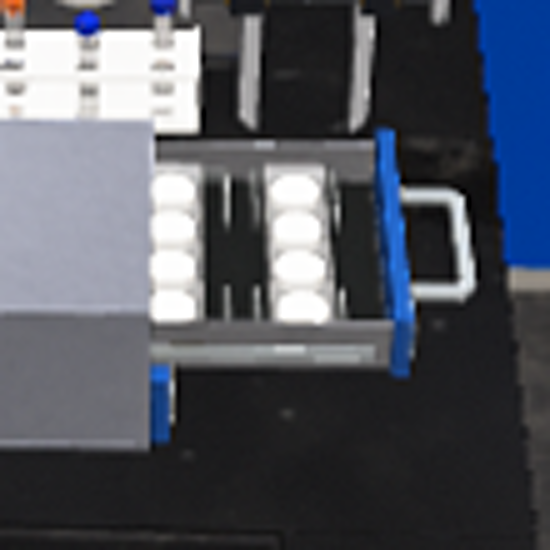

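Both views show the case flat between the front ribs (wrist cols 264–308, ribs at 258/315) and the stored case in its nest. Next I return to the handle to close the drawer.

Request:
apply_moves([
  [130, -7, -0.5, 0, 0],
  [160, -20, -0.5, 0, 0],
  [160, -25, -0.5, 0, 0],
  [160, -25, -0.5, 0, 0],
  [160, -20, -0.5, 0, 0],
  [160, -9, -0.5, 0, 0],
  [160, 0, 0, 0, 0],
  [160, 0, 0, 0, 0],
])

```text
clock: 19.05
position: [0.4152, 0.121, 0.1874]
tool_rot: [180.0, 0.0, 1.8]
ft_force: [0.4, 0.4, 0.2]
finger_gap: 0.0351
```

Request:
apply_moves([
  [160, -0.5, 0, -8, 0],
  [160, 0, 0, -18, 0],
  [160, 0, 0, -22, 0],
  [160, 0, 0, -22, 0],
  [160, 0, 0, -18, 0],
  [160, 0, 0, -12, 0],
  [160, 0, 0, -8, 0],
  [160, 0, 0, 0, 0],
  [220, 0, 0, 0, 0],
  [255, 0, 0, 0, 0],
  [255, 0, 0, 0, 0],
  [255, 0, 0, 0, 0],
])

```text
clock: 20.25
position: [0.415, 0.1212, 0.0809]
tool_rot: [-180.0, -0.1, 1.8]
ft_force: [-0.6, -0.4, 1.7]
finger_gap: 0.009
```

Request:
apply_moves([
  [255, 2, 0, 0, 0],
  [255, 5, 0.1, 0, 0],
  [255, 8, 0.2, 0, 0],
  [255, 10, 0.3, 0, 0],
  [255, 10, 0.2, 0, 0],
  [255, 10, 0.3, 0, 0],
  [255, 10, 0.2, 0, 0],
  [255, 10, 0.3, 0, 0],
  [255, 10, 0.2, 0, 0],
  [255, 10, 0.3, 0, 0],
  [255, 10, 0.2, 0, 0],
  [255, 10, 0.3, 0, 0],
])

```text
clock: 21.45
position: [0.5212, 0.1239, 0.0809]
tool_rot: [-180.0, -0.1, 1.8]
ft_force: [-2.3, 0.4, 5.8]
finger_gap: 0.0094
```

Request:
apply_moves([
  [255, 10, 0.2, 0, 0],
  [255, 10, 0.3, 0, 0],
  [255, 8, 0.2, 0, 0],
  [255, 5, 0.1, 0, 0],
  [255, 3, 0.1, 0, 0],
  [255, 2, 0, 0, 0],
  [255, 0, 0, 0, 0],
])

```text
clock: 22.15
position: [0.5596, 0.1248, 0.0809]
tool_rot: [-180.0, -0.2, 1.8]
ft_force: [-0.2, 0.2, 4.8]
finger_gap: 0.0088
```

Request:
apply_moves([
  [255, 2, 0, 0, 0],
  [255, 1.5, 0.1, 0, 0],
  [255, 1, 0, 0, 0],
  [255, 1, 0, 0, 0],
  [255, 0, 0, 0, 0],
])

```text
clock: 22.65
position: [0.5644, 0.1249, 0.0809]
tool_rot: [-180.0, -0.1, 1.8]
ft_force: [-2.1, 0.9, 5.8]
finger_gap: 0.0088
```

Request:
apply_moves([
  [255, 1, 0, 0, 0],
  [255, 1, 0, 0, 0],
  [255, 0, 0, 0, 0],
])

```text
clock: 22.95
position: [0.5644, 0.125, 0.0809]
tool_rot: [-180.0, 0.1, 1.8]
ft_force: [-6.0, 0.0, 8.9]
finger_gap: 0.0089
```

Request:
apply_moves([
  [255, 1.5, 0, 0, 0],
  [255, 1, 0, 0, 0],
  [255, 0, 0, 0, 0],
])

```text
clock: 23.25
position: [0.5644, 0.125, 0.0808]
tool_rot: [-180.0, 0.5, 1.9]
ft_force: [-11.1, 0.2, 12.4]
finger_gap: 0.0092
```

Request:
apply_moves([
  [255, -3.5, 0, 0, 0],
  [255, -0.5, 0, 0, 0],
  [220, 0, 0, 0, 0],
  [165, 0, 0, 0, 0],
  [165, 0, 0, 0, 0],
  [165, 0, 0, 0, 0],
  [165, 0, 0, 8, 0],
  [165, 0, 0, 20, 0],
  [165, 0, 0, 30, 0],
  [165, 0, 0, 40, 0],
  [165, 0, 0, 40, 0],
  [165, 0, 0, 10, 0],
])

```text
clock: 24.45
position: [0.5659, 0.125, 0.235]
tool_rot: [-179.9, -0.6, 1.8]
ft_force: [-0.0, -0.9, 1.2]
finger_gap: 0.0332
```

```bash
python3 - <<'E'
from h import *
s,im=snap('wrist','wrist8.png');print(s['position'],s['finger_gap'],s['clock'],s['ft_force'])
_,im2=snap('side','side8.png')
cv2.imwrite('pics/side8z.png',cv2.resize(im2[200:310,210:330,::-1],None,fx=5,fy=5,interpolation=cv2.INTER_CUBIC))
E
```

```text
[0.56590823 0.12499352 0.23497487] 0.03321784605400351 24.45 [-0.00646983 -0.94461622  1.17630312]
```

View pics/wrist8.png

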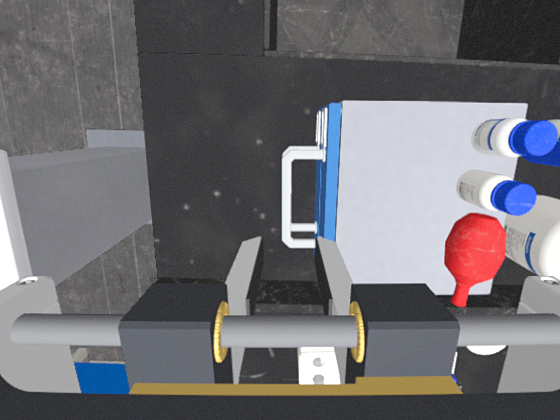

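View pics/side8z.png

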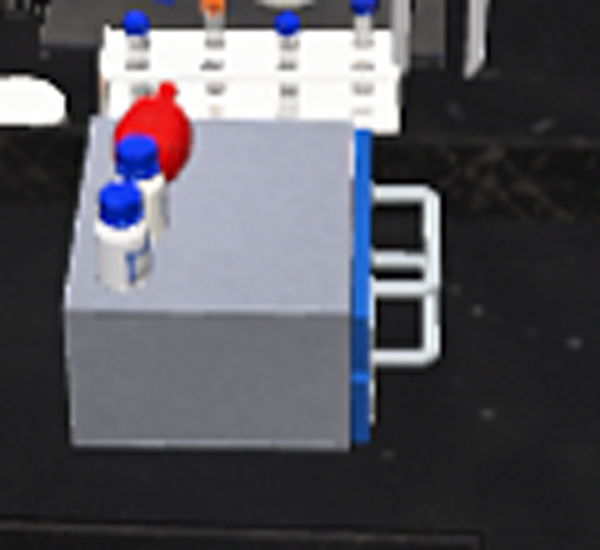

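The drawer fronts are flush, the two handles line up at x≈435 in the crop, and the bottles and bulb haven't moved.

Request:
apply_moves([
  [165, -10, 0, 10, 0],
  [165, -10, 0, 10, 0],
  [165, 0, 0, 0, 0],
  [165, 0, 0, 0, 0],
  [165, 0, 0, 0, 0],
])

```text
clock: 25.05
position: [0.5433, 0.1247, 0.2474]
tool_rot: [180.0, 0.1, 1.8]
ft_force: [-0.7, -0.3, 0.5]
finger_gap: 0.0332
```

```bash
python3 -c "
from h import *
print(arm.hand_in(), arm.read_state()['clock'])"
```

```text
the job is handed in; nothing more can be done
the job is handed in; nothing more can be done
```

The case is put away in the top drawer, and the job was handed in at about 25 s of the 61 s allowed. I pulled the drawer by its handle to its stop (about 139 mm from ajar), laid the case in the front nest and pushed the drawer fully home.

- **Placing:** before the drawer closed, the wrist and side pictures showed the case flat between the front nest's ribs and the stored case still in its nest. The wrist camera and the handle contact disagreed by 2–4 mm on the nest's x position. I took a value between them, and the case went in cleanly.
- **Closing:** the drawer moved back about 149.5 mm and stopped firmly, with about 11 N of push. Both drawer fronts then looked flush, with the handles in line.
- **Surroundings:** the bottles and bulb on the cabinet stood as before. I did not photograph the timer, jar and domed bottle again at the end, but the arm did not touch them as far as I could tell.
- **Forces:** no force reading at the end of any move exceeded about 17 N in total.

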